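# Nest the hole saws and lock them with the splined arbor

### The arm

A 6-joint arm with a two-finger parallel gripper is mounted at the origin on a cart in front of the work surface, level with it; the furniture and walls round the work are solid. World frame = base frame: x ahead of the robot, y to its left, z up, the work surface at z = 0. Lengths are in m, angles in rad, forces in N, time in s.
With the tool pointing down it reaches from about 0.35 to 0.975 m from the base axis. Payload 7.1 kg.
Tool frame: the origin (TCP) lies midway between the tips of the shut fingers; the grasp point (between the pads) lies 19 mm behind it; y points along the fingers, x is the direction in which the jaws open and shut, and the axes are right-handed (so a half turn about y gives the same grasp; the last joint's range is limited). The gripper opens to 88 mm and grips with 3 to 60 N. Pads are 20 mm wide; open, the fingers measure 115 mm over their backs; the gripper's body (75 mm by 178 mm) begins 61 mm behind the grasp point.
Start: joints at [1.275, 0.423, 1.63, -0, 1.089, -0.019], TCP at [0.171, 0.601, 0.223] pointing down, gripper open.
Joint ranges: [-3, 3], [-0.9, 2.11], [0.09, 2.58], [-1.31, 4.45], [0.11, 2.69], [-2.54, 2.54]. Speed limits (rad/s): [2.39, 2.39, 3.01, 3.14, 3.14, 3.14].

### API

Orientations are given as a 3x3 rotation matrix whose columns are the frame's x, y, z axes.
In Python, from plant import bot, set_gripper, eyes, sign_off gives the robot as it stands. Calls block until the motion is done:
- bot.move_pose(position, orientation): joint-space move of the TCP to a pose.
- bot.move_linear(position, feed=0.15, orientation=None): straight line of the TCP; orientation=None keeps the orientation; feed is the mean speed in m/s.
- bot.movej(angles): joint-space move.
- set_gripper(opening): opening from 0.0 (shut) to 1.0 (fully open); the grip force is fixed at half the most; returns when the fingers have stopped.
- bot.pause(seconds).
- bot.ik(position, orientation): joint angles nearest the present ones, or None.
- eyes.capture(name): name is "scene" or "top" or "wrist"; returns the picture (384x512x3 uint8, red, green, blue); there is no depth.
- eyes.camera_info(name): a dict with "mtx" (3x3 intrinsics, pixels), "R" (3x3) and "t" (3): a world point X has camera coordinates R X + t. Camera axes: x right, y down, z forward; pixel columns grow to the right and rows downward; lengths in m; the calibration is good to about 2 mm. The wrist camera is an equidistant fisheye: a pixel r from the principal point sees the ray r / f radians off the axis. A picture is of the moment at which its call begins: read the wrist's pose just before it. camera_info takes no time and is no camera call; for the wrist camera it gives the pose at the moment of the call.
A pose or a line that the arm cannot do raises bot.MotionError and nothing moves.
- sign_off(): hands the job in, once; it reports no verdict.
Readings, each from a call of its own:
- bot.get_clock(): time.
- bot.get_q(): joint angles.
- bot.get_qvel(): joint speeds.
- bot.get_joint_efforts(): joint torques, N m.
- bot.get_tool_pos(): TCP position.
- bot.get_ee_rot(): TCP orientation.
- bot.get_wrist_force(): force on the tool from outside, world axes, zero at the start.
- bot.get_moment(): the same for the moment, N m.
- bot.get_gripper_width(): opening from 0.0 (shut) to 1.0 (fully open).
Only numpy, scipy, OpenCV 4.12 (cv2) and the standard library are available. Lean on these libraries where they do the work, as an engineer would, in place of code of your own. Each camera call takes 0.05 s, during which the arm holds its last target.

### The job

Pack the hole-saw set on its stand: put the blue saw, teeth up, fully down inside the green one, then the yellow saw fully down inside the blue one. Then take the red-handled arbor from its wooden block, lower it upright through the saws, turning it until its four splines mesh with the cross-shaped socket in the stand, slide it home against the spring until its flange is down on the yellow saw's rim, and finish still gripping it and pressing it down so that I can fit the lock pin. Do not disturb the loose tools lying around.

Things in the scene. Friction and masses are not known exactly. Their poses are not given: they have to be found in the camera images.
- stand: fixed stand: dark steel foot plate 124x124x6 mm, on it a grey block 96x96 mm whose top is 45 mm above the bench. The largest saw (green, outside diameter 74 mm, inside 68 mm, 3 mm floor, rim 73 mm above the bench) is fixed on the block's top. Origin: centre of the underside, z up; x and y parallel to the block's sides and to the socket's slots.
- socket (a point): centre of the mouth of the cross-shaped socket, level with the block's top, 45 mm above the bench (the green saw's floor, with a 37 mm hole round it, is 3 mm higher). Two slots 29 mm long and 10 mm wide cross along this frame's x and y: the arbor meshes at any of four turns 90 degrees apart. A sprung brass plate lies 18 mm below the mouth.
- spring_plate (a joint): brass cross-shaped plate at the bottom of the socket, on a spring: 0 at rest, grows in m as it is pressed down, at most 0.015. About 4 N starts it, then 0.6 N more per mm; it springs back when let go. With the saws nested and the arbor's flange down on the yellow saw's rim it reads 0.012 (11 N).
- saw_medium: blue hole saw standing loose, teeth up: round cup 62 mm outside and 56 mm inside diameter, 56 mm tall, 0.14 kg, 3 mm floor with a 37 mm hole. Origin: centre of the underside, z up. Nested in the green saw its underside is 48 mm and its rim 104 mm above the bench, 31 mm above the green rim; grip it round the outside near the rim.
- saw_small: yellow hole saw standing loose, teeth up: round cup 50 mm outside and 44 mm inside diameter, 84 mm tall, 0.14 kg, 3 mm floor with a 37 mm hole. Origin: centre of the underside, z up. Nested in the blue saw its underside is 51 mm and its rim 135 mm above the bench, 31 mm above the blue rim; grip it round the outside near the rim.
- parking_block: fixed wooden block 70x70x42 mm with a round hole, 30 mm in diameter and 34 mm deep, in which the arbor stands upright. Origin: centre of the underside, z up.
- arbor: arbor, 169 mm long, about 0.22 kg, upright in the wooden block. Origin: centre of its lower end, z up the stem. Four splines up to 60 mm: a cross 26 mm wide along x and y, ribs 7 mm thick, their lower edges and ends rounded with 3.5 mm radius as lead-in. Shank 18 mm thick; flange 56 mm wide from 120 to 125 mm. Home, the lower end is 30 mm below the socket's mouth.
- arbor_handle (a point): middle of the arbor's red T-handle bar, on the stem's axis 157 mm above its lower end. The bar is 72 mm long along x, 18 mm thick along y and 24 mm high: grip it across y. Axes as arbor, so the ribs lie along and across the bar.
- sanding_block: bystander: loose cork sanding block, 64x106x31 mm
- pliers: bystander: loose pliers with blue handles, 63x186x12 mm
- screwdriver_1: bystander: loose screwdriver with orange handle, 27x200x30 mm
- carpenter_pencil: bystander: loose flat red pencil, 13x165x8 mm

How it is judged:
On the way, in this order (a step that is already met when the one before it is completed fails the run):
1. the blue saw is seated upright on the floor of the green saw and let go, the yellow one still outside (horizontal distance between saw_medium and socket below 0.009 m and z of saw_medium in the frame of socket between 0.0005 and 0.0055 m and angle between saw_medium's own z axis and vertical below 0.08 rad and contact force between the fingers and saw_medium below 0.3 N and horizontal distance between saw_small and socket above 0.03 m), for 0.2 s.
2. the yellow saw is seated upright on the floor of the blue saw and let go, the arbor still outside (horizontal distance between each of saw_medium, saw_small and socket below 0.009 m and z of saw_medium in the frame of socket between 0.0005 and 0.0055 m and angle between each of saw_medium, saw_small's own z axis and vertical below 0.08 rad and z of saw_small in the frame of socket between 0.0035 and 0.0085 m and contact force between the fingers and saw_small below 0.3 N and horizontal distance between arbor and socket above 0.03 m), for 0.2 s.
3. the arbor's splines have meshed with the socket, at least 8 mm deep (horizontal distance between arbor and socket below 0.005 m and angle between arbor's own z axis and vertical below 0.08 rad and (angle between the x axis of arbor and the x axis of socket, either way round below 0.15 rad or angle between the x axis of arbor and the y axis of socket, either way round below 0.15 rad) and z of arbor in the frame of socket below -0.008 m), for 0.05 s.
At the end, for the whole second after the job is handed in: Blue and yellow saw seated (2.5 mm in height, 9 mm off centre, 0.08 rad tilt); arbor meshed (5 mm off centre, 0.15 rad), its lower end at least 27.5 mm below the socket mouth, spring plate pressed 9.5 mm or more, the fingers still gripping the arbor (over 2 N), at rest (horizontal distance between each of saw_medium, saw_small and socket below 0.009 m and z of saw_medium in the frame of socket between 0.0005 and 0.0055 m and angle between each of saw_medium, saw_small, arbor's own z axis and vertical below 0.08 rad and z of saw_small in the frame of socket between 0.0035 and 0.0085 m and horizontal distance between arbor and socket below 0.005 m and (angle between the x axis of arbor and the x axis of socket, either way round below 0.15 rad or angle between the x axis of arbor and the y axis of socket, either way round below 0.15 rad) and z of arbor in the frame of socket below -0.0275 m and value of joint spring_plate above 0.0095 m and contact force between the fingers and arbor above 2 N and linear speed of arbor below 0.02 m/s); the arm keeps its last pose, push and grip.
It fails at once if a loose bystander (sanding block, pliers, screwdriver, pencil) is moved more than 30 mm (distance of any of sanding_block, pliers, screwdriver_1, carpenter_pencil from where it was at the start of the episode above 0.03 m).
It also fails if it takes over 72 s, if anything falls off the work surface, if the arm or the gripper's body presses on something with over 40 N, if the wrist force passes 120 N, or if a joint passes its speed limit or range.

## Working session

There is one attempt and no reset: what is moved stays moved. The work goes in short steps, each a Python script; the robot and the scene stay as the last script left them, time stands still between calls to the robot, and variables do not carry over. Pictures are saved under pics/ and viewed, and the job is handed in when it is done.

```bash
ls; mkdir -p pics; python3 - <<'E'
from plant import bot,eyes
import cv2
for n in ["scene","top","wrist"]:
    im=eyes.capture(n); cv2.imwrite(f"pics/{n}0.png",im[:,:,::-1]); c=eyes.camera_info(n); print(n,c)
print(bot.get_clock(), bot.get_gripper_width(), bot.get_ee_rot())
E
```

```text
pics
scene {'mtx': array([[398.02487571,   0.        , 252.01212151],
       [  0.        , 398.02487571, 188.05776923],
       [  0.        ,   0.        ,   1.        ]]), 'R': array([[ 0.71003024, -0.70412374, -0.00817481],
       [-0.51541364, -0.51175706, -0.68735252],
       [ 0.47979771,  0.49225448, -0.72627797]]), 't': array([-0.31256257,  0.40465501,  1.31987708])}
top {'mtx': array([[454.88658451,   0.        , 256.38057751],
       [  0.        , 454.88658451, 178.08554828],
       [  0.        ,   0.        ,   1.        ]]), 'R': array([[-0.00731282, -0.99984961,  0.01572505],
       [-0.99400282,  0.00555241, -0.10921343],
       [ 0.1091097 , -0.0164294 , -0.99389393]]), 't': array([0.07571814, 0.52024204, 1.88867912])}
wrist {'mtx': array([[297.31863964,   0.        , 258.37951938],
       [  0.        , 297.31863964, 194.53127948],
       [  0.        ,   0.        ,   1.        ]]), 'R': array([[ 0.27312873,  0.96197651, -0.00137765],
       [ 0.9293493 , -0.2634947 ,  0.25861251],
       [ 0.24841615, -0.07191483, -0.96598016]]), 't': array([-0.6241966 , -0.03218275,  0.39022019])}
0.15 0.9956324611736633 [[ 2.73281891e-01 -2.87464781e-04 -9.61933951e-01]
 [ 9.61933364e-01 -1.06282229e-03  2.73282042e-01]
 [-1.10092381e-03 -9.99999394e-01 -1.39281225e-05]]
```

View pics/scene0.png

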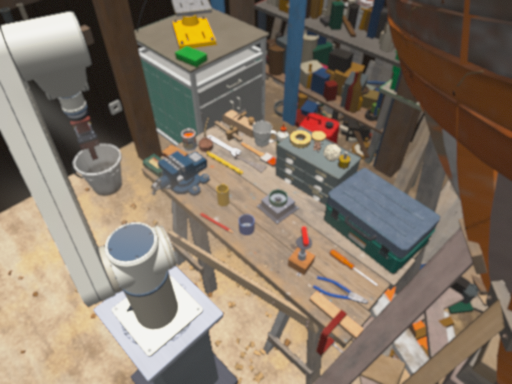

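View pics/top0.png

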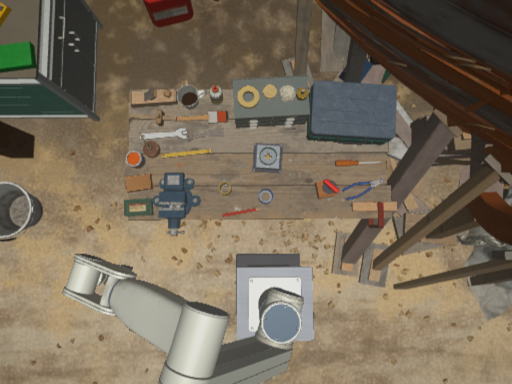

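View pics/wrist0.png

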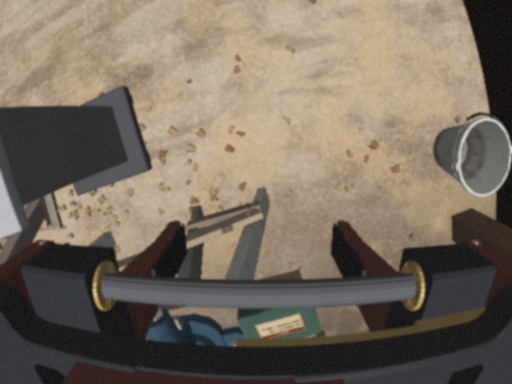

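```bash
cat > h.py <<'E'
import numpy as np, cv2
from plant import bot,eyes,set_gripper,sign_off
def cam(n): 
    c=eyes.camera_info(n); return c["mtx"],c["R"],c["t"]
def ray(c,u,v,fish=False):
    K,R,t=c
    x=(u-K[0,2])/K[0,0]; y=(v-K[1,2])/K[1,1]
    if fish:
        r=np.hypot(x,y); d=np.array([np.sin(r)*x/r if r>1e-9 else 0,np.sin(r)*y/r if r>1e-9 else 0,np.cos(r)])
    else: d=np.array([x,y,1.])
    d=R.T@d; return -R.T@t, d/np.linalg.norm(d)
def onplane(c,u,v,z,fish=False):
    o,d=ray(c,u,v,fish); s=(z-o[2])/d[2]; return o+s*d
def proj(c,X,fish=False):
    K,R,t=c; p=R@np.asarray(X,float)+t
    if fish:
        r=np.hypot(p[0],p[1]); th=np.arctan2(r,p[2]); x,y=p[0]/r*th,p[1]/r*th
    else: x,y=p[0]/p[2],p[1]/p[2]
    return np.array([K[0,0]*x+K[0,2],K[1,1]*y+K[1,2]])
def Rdown(a):
    # jaw (tool x) direction at angle a in world xy; tool y down; z = x cross y
    x=np.array([np.cos(a),np.sin(a),0]); y=np.array([0,0,-1.]); return np.stack([x,y,np.cross(x,y)],1)
E
python3 - <<'E'
from h import *
c=cam("top")
for n,u,v,z in [("blue",265,196,.056),("yel",225,188,.084),("stand",267,156,.073),("block",325,188,.042),("handle",331,186,.165),("driver",357,163,.01),("pliers",360,190,.01),("pencil",240,212,.004),("cork",138,183,.03)]:
    print(n,onplane(c,u,v,z).round(3))
for n in ["scene","top"]:
    im=cv2.imread(f"pics/{n}0.png")
    cr=im[140:225,120:400] if n=="top" else im[140:320,150:400]
    f=2.85 if n=="top" else 3.2
    cv2.imwrite(f"pics/{n}1.png",cv2.resize(cr,None,fx=f,fy=f,interpolation=cv2.INTER_CUBIC))
w=cam("wrist");K,R,t=w; C=-R.T@t
T=bot.get_tool_pos();E=bot.get_ee_rot(); print("tcp",T,"cam in tool",E.T@(C-T),"\n",R@E)
print(proj(w,T,True), proj(w,T-0.0*E[:,1]+[0,0,-.1],True), proj(w,T+[0,0,-.2],True))
E
```

```text
blue [0.443 0.038 0.056]
yel [0.475 0.201 0.084]
stand [0.607 0.028 0.073]
block [ 0.476 -0.214  0.042]
handle [ 0.473 -0.217  0.165]
driver [ 0.585 -0.359  0.01 ]
pliers [ 0.469 -0.369  0.01 ]
pencil [0.379 0.142 0.004]
cork [0.503 0.568 0.03 ]
tcp [0.17066751 0.60084644 0.22210692] cam in tool [-7.79862651e-05 -1.62301961e-01  6.98954575e-02] 
 [[ 9.99999949e-01  2.76727444e-04  1.59128910e-04]
 [ 2.25277656e-04 -2.58599456e-01 -9.65984612e-01]
 [-2.26163803e-04  9.65984599e-01 -2.58599505e-01]]
[258.56824589 237.66482186] [258.65283854 194.18681867] [258.69186714 173.42162735]
```

```bash
sleep 1
```

```text
(no output)
```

View pics/top1.png

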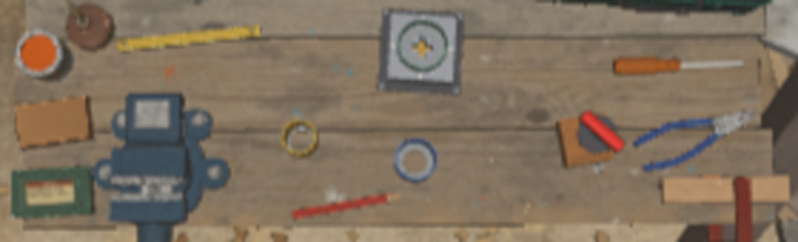

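View pics/scene1.png

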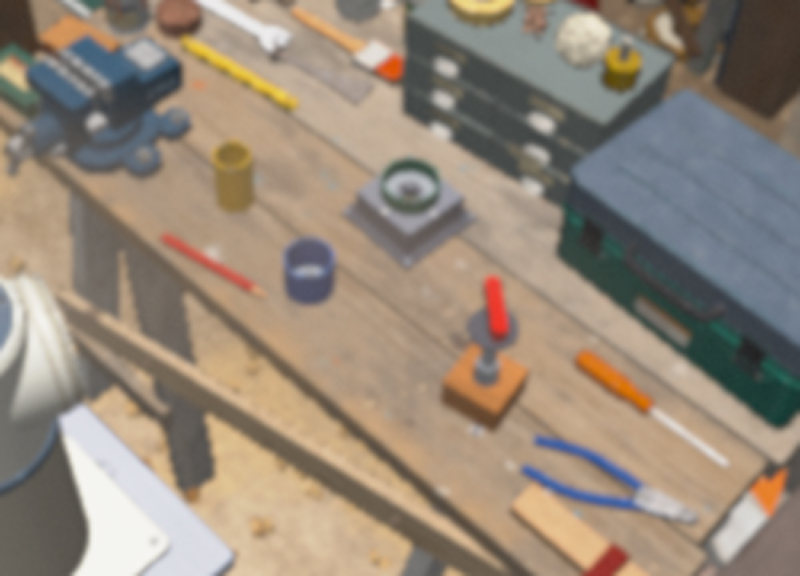

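```bash
python3 - <<'E'
from h import *
t0=bot.get_clock()
bot.move_pose([0.52,0.06,0.26],Rdown(np.pi/2))
print(bot.get_clock()-t0, bot.get_q().round(3) if hasattr(bot.get_q(),'round') else bot.get_q(), bot.get_tool_pos())
w=cam("wrist"); im=eyes.capture("wrist")
cv2.imwrite("pics/w1.png",im[:,:,::-1]); np.savez("w1.npz",im=im,K=w[0],R=w[1],t=w[2])
cv2.imwrite("pics/w1b.png",cv2.resize(im[:,:,::-1],(800,600),interpolation=cv2.INTER_CUBIC))
print(bot.get_clock(),bot.get_wrist_force())
E
```

```text
2.3000000000000003 [ 0.093  0.229  1.818  0.     1.095 -1.478] [0.51999421 0.06059945 0.25994772]
2.5 [ 0.43711951  0.04458236 -0.44087149]
```

View pics/w1b.png

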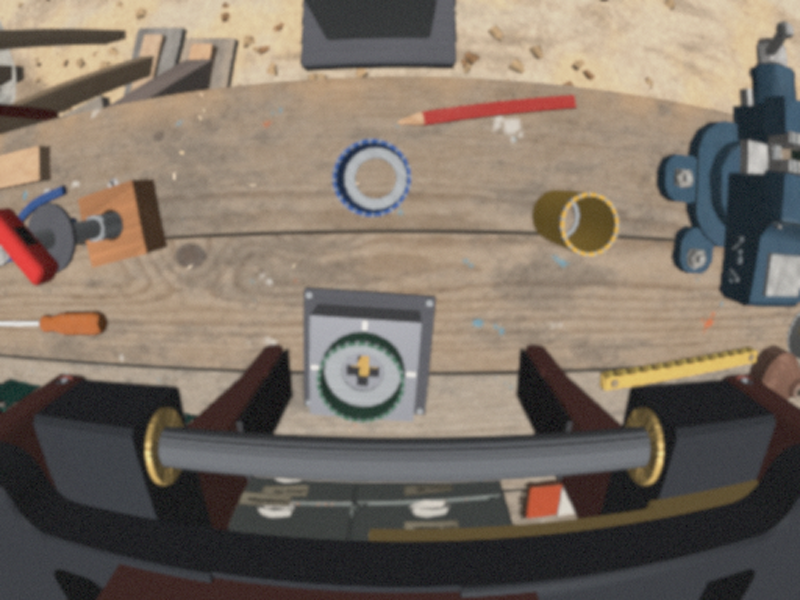

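```bash
cat >> h.py <<'E'
def load(f):
    d=np.load(f); return d["im"],(d["K"],d["R"],d["t"])
def snap(name):
    w=cam("wrist"); im=eyes.capture("wrist"); np.savez(name+".npz",im=im,K=w[0],R=w[1],t=w[2])
    cv2.imwrite(f"pics/{name}.png",cv2.resize(im[:,:,::-1],(800,600),interpolation=cv2.INTER_CUBIC)); return im,w
from scipy.optimize import least_squares
def fitc(P,r):
    P=np.asarray(P)[:,:2]; c0=P.mean(0)
    s=least_squares(lambda c:np.hypot(*(P-c).T)-r,c0,loss="soft_l1",f_scale=.0007)
    res=np.hypot(*(P-s.x).T)-r
    return s.x,res
E
python3 - <<'E'
from h import *
im,w=load("w1.npz"); hsv=cv2.cvtColor(im,cv2.COLOR_RGB2HSV)
def blob(lo,hi,roi):
    m=cv2.inRange(hsv,np.array(lo),np.array(hi)); z=np.zeros_like(m); x0,y0,x1,y1=roi; z[y0:y1,x0:x1]=m[y0:y1,x0:x1]
    return z
K,R,t=w; print("cam",-R.T@t)
out=im[:,:,::-1].copy()
for nm,lo,hi,roi,z,r in [("blue",(105,90,40),(130,255,255),(205,80,270,145),.056,.031),("yel",(18,120,60),(35,255,255),(335,115,402,170),.084,.025),("green",(60,60,20),(95,255,160),(195,205,265,275),.073,.037)]:
    m=blob(lo,hi,roi); 
    cs,_=cv2.findContours(m,cv2.RETR_EXTERNAL,cv2.CHAIN_APPROX_NONE)
    pts=np.vstack([c[:,0] for c in cs if len(c)>15]); h=cv2.convexHull(pts)
    hm=np.zeros_like(m); cv2.drawContours(hm,[h],-1,255,-1); hc=cv2.findContours(hm,cv2.RETR_EXTERNAL,cv2.CHAIN_APPROX_NONE)[0][0][:,0]
    P=np.array([onplane(w,u,v,z,True) for u,v in hc])
    nad=(-R.T@t)[:2]; cen=P[:,:2].mean(0); d=cen-nad; 
    sel=(P[:,:2]-cen)@d>-.2*r*np.linalg.norm(d) if np.linalg.norm(d)>.05 else np.ones(len(P),bool)
    c,res=fitc(P[sel],r)
    print(nm,m.sum()//255,len(hc),cen.round(4),c.round(4),"res rms",res.std().round(4),res.mean().round(4))
    out[m>0]=(255,0,255)
    for a in np.linspace(0,6.28,60):
        u,v=proj(w,[c[0]+r*np.cos(a),c[1]+r*np.sin(a),z],True); cv2.circle(out,(int(round(u)),int(round(v))),0,(0,255,255),-1)
cv2.imwrite("pics/w1m.png",cv2.resize(out[70:290,190:410],(790,790),interpolation=cv2.INTER_NEAREST)[:600])
cv2.imwrite("pics/w1s.png",cv2.resize(im[170:280,180:300,::-1],None,fx=5,fy=5,interpolation=cv2.INTER_CUBIC))
E
```

```text
cam [0.45006566 0.06027402 0.42228458]
blue 313 109 [0.4465 0.023 ] [0.4474 0.004 ] res rms 0.0113 -0.0045
yel 1319 138 [0.4745 0.1922] [0.4764 0.2016] res rms 0.0007 -0.0004
green 460 153 [0.6069 0.0251] [0.608  0.0244] res rms 0.0029 -0.0019
```

View pics/w1m.png

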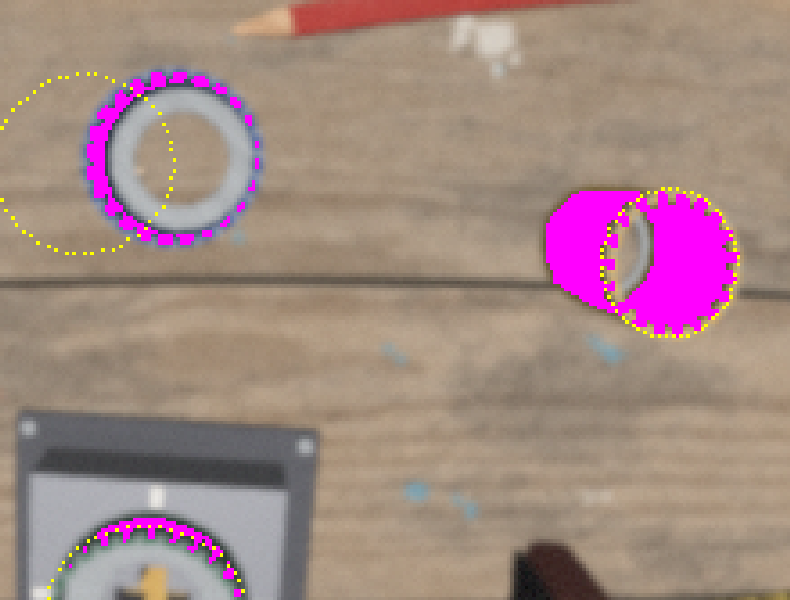

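View pics/w1s.png

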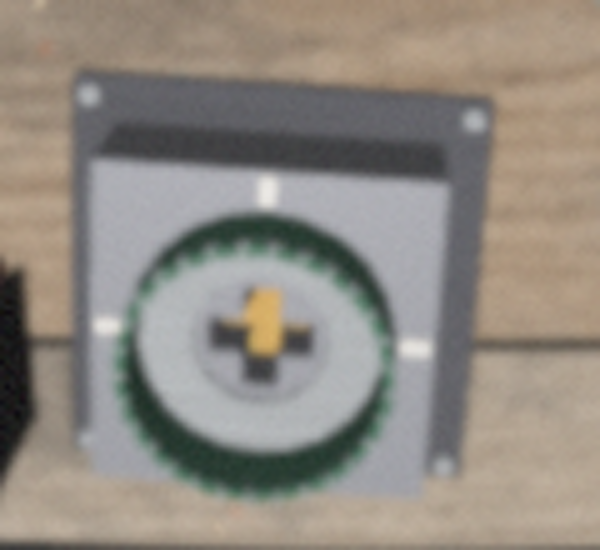

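```bash
python3 - <<'E'
from h import *
im,w=load("w1.npz"); hsv=cv2.cvtColor(im,cv2.COLOR_RGB2HSV)
m=cv2.inRange(hsv,np.array((105,90,40)),np.array((130,255,255))); z=np.zeros_like(m); z[84:142,208:268]=m[84:142,208:268]
z=cv2.morphologyEx(z,cv2.MORPH_CLOSE,np.ones((5,5)))
n,l,s,_=cv2.connectedComponentsWithStats(z); k=1+s[1:,4].argmax(); print(s[1:])
hc=cv2.findContours((l==k).astype(np.uint8),cv2.RETR_EXTERNAL,cv2.CHAIN_APPROX_NONE)[0][0][:,0]
P=np.array([onplane(w,u,v,.056,True) for u,v in hc]); c,r=fitc(P,.031); print("blue",c,r.std(),r.mean(),len(hc), cv2.minEnclosingCircle(P[:,:2].astype(np.float32)))
bot.move_pose([0.63,0.026,0.25],Rdown(np.pi/2))
im,w=snap("w2"); print(bot.get_clock(), bot.get_tool_pos())
K,R,t=w; print("cam",-R.T@t); u,v=proj(w,[.608,.026,.06],True); print(u,v); u,v=int(u),int(v)
cv2.imwrite("pics/w2s.png",cv2.resize(im[v-60:v+60,u-70:u+70,::-1],None,fx=5,fy=5,interpolation=cv2.INTER_CUBIC))
E
```

```text
[[214  90  39  48 332]
 [254  97   3   3   7]
 [258 102   2   3   5]
 [261 109   1   8   8]
 [259 120   2   3   4]
 [256 126   2   3   4]
 [251 130   3   3   5]]
blue [0.4461517  0.03985835] 0.0024654977705920473 -0.0014432598240528736 186 ((0.4457395374774933, 0.03465936332941055), 0.02985200844705105)
3.0833 [0.62920384 0.02645365 0.24942125]
cam [0.5601637  0.02596018 0.41153866]
258.38486174953965 157.49409432632362
```

View pics/w2s.png

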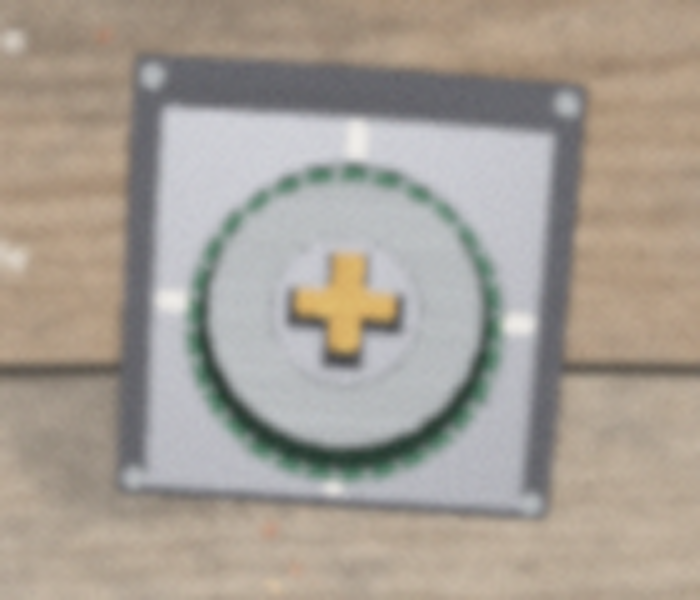

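```bash
python3 - <<'E'
from h import *
def ring(f,lo,hi,c0,z,r):
    im,w=load(f); hsv=cv2.cvtColor(im,cv2.COLOR_RGB2HSV); m=cv2.inRange(hsv,np.array(lo),np.array(hi))
    vv,uu=np.nonzero(m); P=np.array([onplane(w,u,v,z,True) for u,v in zip(uu,vv) if np.hypot(*(onplane(w,u,v,z,True)[:2]-c0))<r+.006])
    h=cv2.convexHull(P[:,:2].astype(np.float32))[:,0]; c,res=fitc(h,r)
    ce,re=cv2.minEnclosingCircle(h); print(f,c.round(4),"res",res.mean().round(4),res.std().round(4),"enc",np.round(ce,4),round(re,4))
    return c
ring("w1.npz",(100,60,40),(130,255,255),[.4455,.0345],.056,.031)
ring("w2.npz",(100,60,40),(130,255,255),[.4455,.0345],.056,.031)
ring("w2.npz",(60,60,20),(95,255,170),[.607,.026],.073,.037)
ring("w2.npz",(18,120,60),(35,255,255),[.476,.2016],.084,.025)
im,w=load("w2.npz")
g=lambda p,z:onplane(w,188+(p[0]+.5)/5-.5,97+(p[1]+.5)/5-.5,z,True)
tk=[g(p,.045) for p in [(357,138),(335,488),(172,300),(518,323)]]
bl=[g(p,.006) for p in [(152,75),(567,103),(532,503),(132,478)]]
print("ticks",np.round(tk,4).tolist()); print("c",np.mean(tk,0).round(4), "bolts c",np.mean(bl,0).round(4),np.round(bl,4).tolist())
d=tk[0]-tk[1]; print("ang ticks v",np.degrees(np.arctan2(-d[1],-d[0]))); d=tk[2]-tk[3]; print(np.degrees(np.arctan2(d[0],-d[1])))
for i in range(4):
    d=bl[(i+1)%4]-bl[i]; print("bolt edge",np.degrees(np.arctan2(d[1],d[0])),np.linalg.norm(d))
# slots: brass cross plate at z=.027 and dark+brass union at .045
hsv=cv2.cvtColor(im,cv2.COLOR_RGB2HSV); b=cv2.inRange(hsv,np.array((12,110,80)),np.array((30,255,255)))
b[:, :235]=0;b[:,285:]=0;b[:135]=0;b[185:]=0
g2=hsv[:,:,2]; dk=((g2<110)*255).astype(np.uint8); dk[:, :242]=0;dk[:,272:]=0;dk[:145]=0;dk[174:]=0
un=b|dk; vv,uu=np.nonzero(un)
P=np.array([onplane(w,u,v,.045,True)[:2] for u,v in zip(uu,vv)],np.float32)
print("union",len(P),cv2.minAreaRect(P),P.min(0),P.max(0))
cv2.imwrite("pics/w2u.png",cv2.resize(un[97:217,188:328],None,fx=5,fy=5,interpolation=cv2.INTER_NEAREST))
E
```

```text
w1.npz [0.4447 0.0346] res -0.0009 0.0006 enc [0.4454 0.0345] 0.0305
w2.npz [0.4508 0.0342] res 0.0007 0.0017 enc [0.4493 0.0343] 0.0336
w2.npz [0.6097 0.0241] res -0.0015 0.0012 enc [0.611  0.0242] 0.0359
w2.npz [0.4792 0.1967] res 0.0014 0.002 enc [0.4774 0.1987] 0.0284
ticks [[0.5687, 0.0267, 0.045], [0.6572, 0.0212, 0.045], [0.6087, -0.0193, 0.045], [0.6145, 0.067, 0.045]]
c [0.6123 0.0239 0.045 ] bolts c [0.6119 0.0237 0.006 ] [[0.5517, -0.0287, 0.006], [0.5593, 0.0839, 0.006], [0.6719, 0.0766, 0.006], [0.6646, -0.037, 0.006]]
ang ticks v -3.5995870053986
-3.8696749957864114
bolt edge 86.14026583845772 0.11282060377240449
bolt edge -3.6646738081792956 0.11279240899632566
bolt edge -93.6937225382964 0.11384889007765187
bolt edge 175.81417963833937 0.11312345835600643
union 183 ((0.6122234463691711, 0.02337924763560295), (0.022022005170583725, 0.021206926554441452), 38.381988525390625) [0.59941214 0.01060099] [0.6245723 0.0367262]
```

View pics/w2.png

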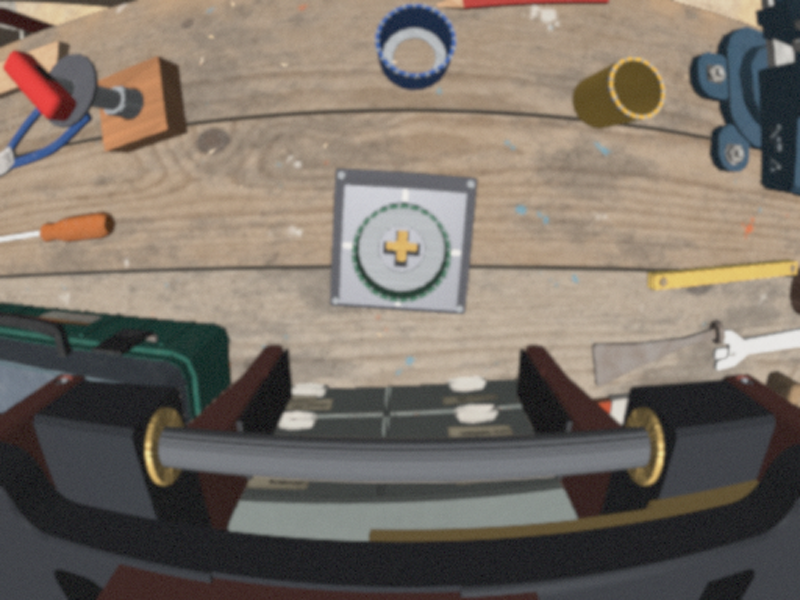

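```bash
python3 - <<'E'
from h import *
im,w=load("w1.npz")
print("vise",[onplane(w,425,v,z,True).round(3) for v,z in [(114,.03),(160,.03),(160,.1)]], onplane(w,463,150,.1,True).round(3),onplane(w,463,150,.14,True).round(3))
g=lambda p,z:onplane(w,180+(p[0]+.5)/5-.5,170+(p[1]+.5)/5-.5,z,True)
bl=[g(p,.006) for p in [(88,95),(475,120),(445,465),(85,438)]]
print("w1 bolts",np.round(bl,4).tolist(),np.mean(bl,0)); 
a=np.pi/2; B=[.4452,.0346]
bot.move_pose([*B,.10],Rdown(a)); print(bot.get_clock(),bot.get_tool_pos())
bot.move_linear([*B,.032],feed=.15); print(bot.get_tool_pos(),bot.get_wrist_force())
set_gripper(0.0); print(bot.get_clock(),bot.get_gripper_width(),bot.get_wrist_force())
bot.move_linear([*B,.15],feed=.2); print(bot.get_clock(),bot.get_gripper_width(),bot.get_wrist_force(), bot.get_tool_pos())
snap("w3")
E
```

```text
vise [array([0.434, 0.302, 0.03 ]), array([0.502, 0.308, 0.03 ]), array([0.493, 0.264, 0.1  ])] [0.477 0.325 0.1  ] [0.473 0.292 0.14 ]
w1 bolts [[0.5526, -0.0291, 0.006], [0.5601, 0.0839, 0.006], [0.6724, 0.0766, 0.006], [0.6644, -0.0374, 0.006]] [0.61237169 0.02350212 0.006     ]
4.025 [0.44720619 0.03486422 0.10114222]
[0.44614803 0.03460518 0.03236081] [ 0.83673771  0.10364518 -0.39227976]
5.1583 0.7030630535251445 [-0.44630566  0.38104662  6.45677692]
5.9 0.7046217336797244 [ 0.06070503  0.22921792 -2.03929461] [0.44450411 0.03456742 0.1493775 ]
```

View pics/w3.png

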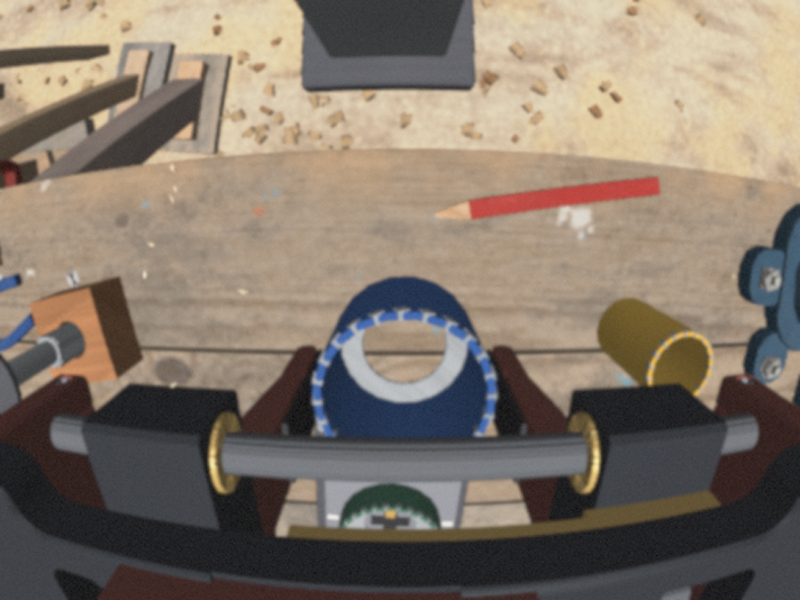

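```bash
cat >> h.py <<'E'
def heldrim(f,lo,hi,z,r,roi,tcp):
    im,w=load(f); hsv=cv2.cvtColor(im,cv2.COLOR_RGB2HSV); m=cv2.inRange(hsv,np.array(lo),np.array(hi))
    x0,y0,x1,y1=roi; vv,uu=np.nonzero(m[y0:y1,x0:x1]); uu=uu+x0; vv=vv+y0
    P=np.array([onplane(w,u,v,z,True)[:2] for u,v in zip(uu,vv)])
    c,res=fitc(P,r-.0012); print(len(P),"rim c",c.round(4),"off tcp",(c-np.array(tcp)[:2]).round(4),"res",res.mean().round(4),res.std().round(4))
    out=im[:,:,::-1].copy(); out[vv,uu]=(255,0,255)
    for a in np.linspace(0,6.28,90):
        u,v=proj(w,[c[0]+r*np.cos(a),c[1]+r*np.sin(a),z],True); cv2.circle(out,(int(round(u)),int(round(v))),0,(0,255,255),-1)
    cv2.imwrite("pics/"+f[:-4]+"h.png",cv2.resize(out[y0-20:y1+20,x0-20:x1+20],None,fx=4,fy=4,interpolation=cv2.INTER_NEAREST)); return c
E
python3 - <<'E'
from h import *
heldrim("w3.npz",(105,120,110),(125,255,255),.1494+.024,.031,(198,190,322,280),[.4445,.0346])
E
```

```text
681 rim c [0.4449 0.0343] off tcp [ 0.0004 -0.0003] res -0.0004 0.0009
```

View pics/w3h.png

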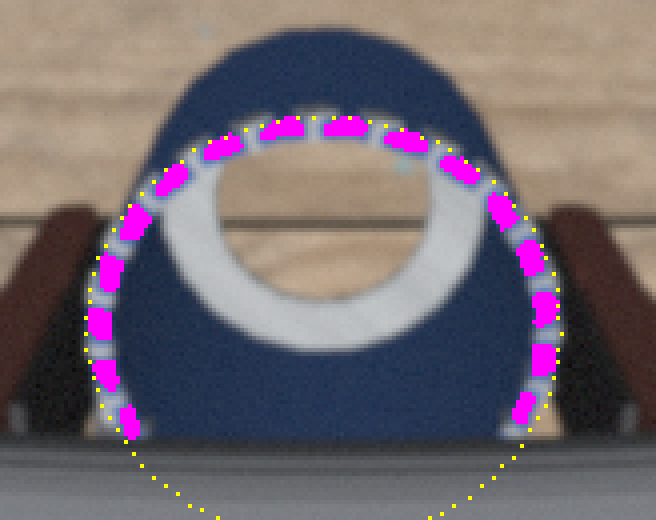

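```bash
cat >> h.py <<'E'
S=np.array([.6121,.0237]); SA=-0.066
def lower(x,y,z0,z1,step=.002,fmax=6,feed=.04):
    f0=np.array(bot.get_wrist_force())[2]; z=z0
    while z>z1+1e-6:
        z=max(z-step,z1); bot.move_linear([x,y,z],feed=feed); f=np.array(bot.get_wrist_force())
        if f[2]-f0>fmax: break
    print("lower stop z",round(z,4),bot.get_tool_pos().round(4),"f",f.round(2),"f0",round(f0,2),"t",bot.get_clock()); return z
E
python3 - <<'E'
from h import *
x,y=.6117,.0240
bot.move_linear([x,y,.15],feed=.25); bot.pause(.2); print(bot.get_clock(),bot.get_tool_pos())
bot.move_linear([x,y,.100],feed=.12); bot.pause(.1); print(bot.get_wrist_force(),bot.get_tool_pos())
lower(x,y,.100,.076,step=.003,fmax=5)
print(bot.get_clock(),bot.get_gripper_width(),bot.get_moment())
E
```

```text
6.9667 [0.61049638 0.02410165 0.15000413]
[ 0.09944572  0.18740477 -1.28761734] [0.61239342 0.02404703 0.10090113]
lower stop z 0.079 [0.6123 0.024  0.08  ] f [-2.14 -0.06  7.03] f0 -1.29 t 9.3833
9.3833 0.7062419034097895 [-0.08779856  0.32645952  0.05471589]
```

Contact came at TCP z ≈ 0.080, exactly the seated height. Releasing it, then checking.

```bash
python3 - <<'E'
from h import *
set_gripper(1.0); print(bot.get_clock(),bot.get_gripper_width())
bot.move_linear([.6117,.024,.15],feed=.25)
bot.move_pose([.6117,.024,.25],Rdown(np.pi/2)); 
im,w=snap("w4"); print(bot.get_clock(),bot.get_tool_pos())
u,v=proj(w,[.612,.0237,.1],True).astype(int); print(u,v)
cv2.imwrite("pics/w4s.png",cv2.resize(im[v-60:v+60,u-70:u+70,::-1],None,fx=5,fy=5,interpolation=cv2.INTER_CUBIC))
E
```

```text
9.9833 1.0013457068580227
10.95 [0.61057065 0.02395859 0.24828449]
258 183
```

View pics/w4s.png

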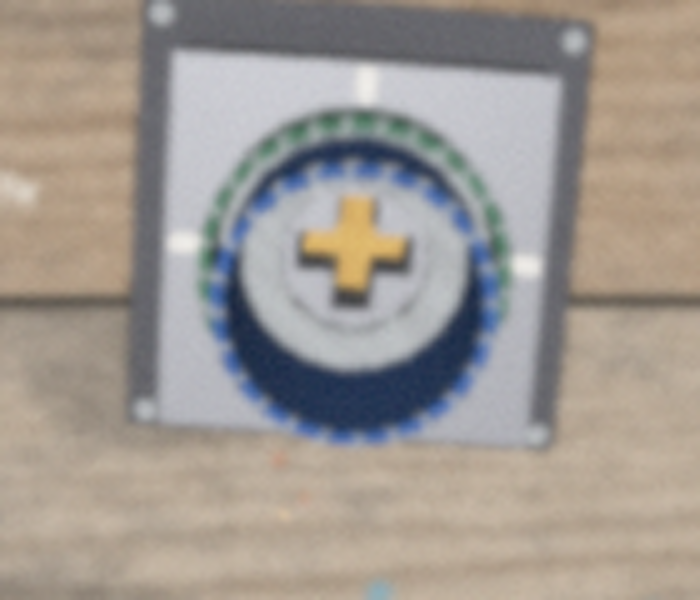

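```bash
python3 - <<'E'
from h import *
def tri(a,b):
    A=np.zeros((3,3));B=np.zeros(3)
    for f,(u,v) in (a,b):
        im,w=load(f); o,d=ray(w,u*.64,v*.64,True); M=np.eye(3)-np.outer(d,d); A+=M;B+=M@o
    return np.linalg.solve(A,B)
print("vise corner low",tri(("w1.npz",(722,300)),("w2.npz",(762,190))))
im,w=load("w4.npz")
hsv=cv2.cvtColor(im,cv2.COLOR_RGB2HSV); m=cv2.inRange(hsv,np.array((105,120,110)),np.array((125,255,255)))
vv,uu=np.nonzero(m); P=np.array([onplane(w,u,v,.104,True)[:2] for u,v in zip(uu,vv)]); P=P[np.hypot(*(P-S).T)<.04]
c,res=fitc(P,.030); print("blue rim",len(P),c.round(4),res.mean().round(4),res.std().round(4))
s=least_squares(lambda q:np.hypot(*(P-q[:2]).T)-q[2],[*c,.03],loss="soft_l1",f_scale=.0007); print("free r",s.x.round(4))
im1,_=load("w1.npz"); im2,_=load("w2.npz")
cv2.imwrite("pics/v.png",np.hstack([cv2.resize(i[a:a+130,390:512,::-1],None,fx=3.2,fy=3.2) for i,a in ((im1,80),(im2,0))]))
E
```

```text
vise corner low [0.54335738 0.36798862 0.05526689]
blue rim 151 [0.6109 0.0237] -0.001 0.0008
free r [0.6111 0.0236 0.029 ]
```

View pics/v.png

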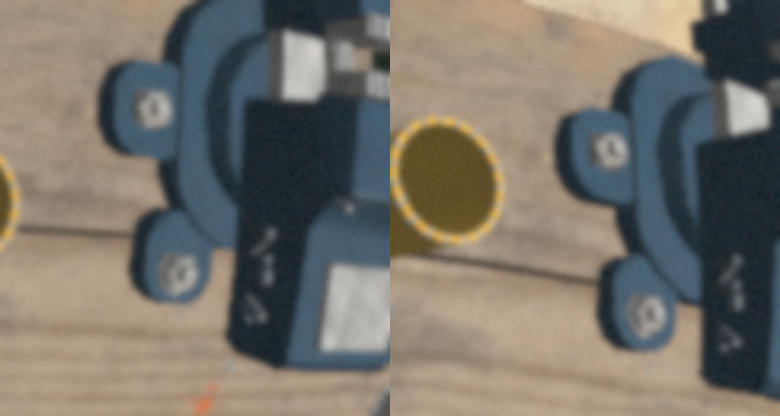

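```bash
python3 - <<'E'
from h import *
A=np.zeros((3,3));B=np.zeros(3)
for f,(u,v) in (("w1.npz",(474,90)),("w2.npz",(491.5,26))):
    im,w=load(f); o,d=ray(w,u,v,True); M=np.eye(3)-np.outer(d,d); A+=M;B+=M@o
p=np.linalg.solve(A,B); print("jaw top corner",p)
if p[1]<.31: raise SystemExit
Y=[.4764,.2016]
bot.move_pose([*Y,.2],Rdown(np.pi/2)); bot.pause(.15); im,w=snap("w5"); print(bot.get_clock(),bot.get_tool_pos())
hsv=cv2.cvtColor(im,cv2.COLOR_RGB2HSV); m=cv2.inRange(hsv,np.array((18,120,60)),np.array((35,255,255)))
vv,uu=np.nonzero(m[:300]); print(len(vv)); 
c=cv2.minEnclosingCircle(np.array([onplane(w,u,v,.084,True)[:2] for u,v in zip(uu,vv) if np.hypot(*(onplane(w,u,v,.084,True)[:2]-Y))<.04],np.float32)); print(c)
E
```

```text
jaw top corner [0.38806459 0.3829306  0.05074496]
12.0667 [0.47747841 0.2008489  0.20019521]
1467
((0.472385972738266, 0.20262476801872253), 0.02916041761636734)
```

View pics/w5.png

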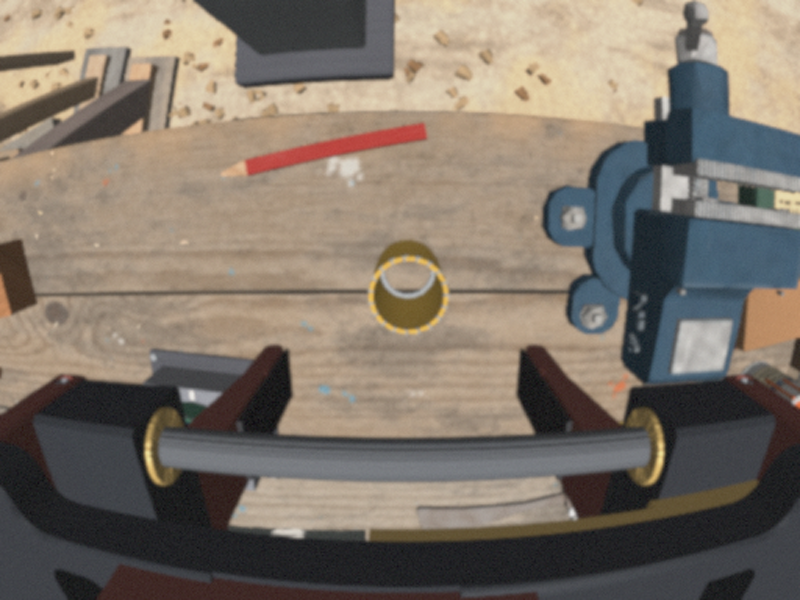

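```bash
python3 - <<'E'
from h import *
c=heldrim("w5.npz",(15,120,160),(35,255,255),.084,.025,(230,155,292,217),[.4764,.2016])
if np.hypot(*(c-[.4764,.2016]))>.004: raise SystemExit("differs")
x,y=c
bot.move_linear([x,y,.12],feed=.2); bot.move_linear([x,y,.060],feed=.12); bot.pause(.1); print(bot.get_tool_pos(),bot.get_wrist_force())
set_gripper(0.0); print(bot.get_clock(),bot.get_gripper_width()*88,bot.get_wrist_force())
bot.move_linear([x,y,.215],feed=.25); bot.pause(.1); print(bot.get_clock(),bot.get_tool_pos()); T=bot.get_tool_pos()
snap("w6"); heldrim("w6.npz",(15,120,160),(35,255,255),T[2]+.024,.025,(200,190,320,280),T)
E
```

```text
264 rim c [0.4765 0.2031] off tcp [0.0001 0.0015] res -0.0007 0.0009
[0.47733062 0.20336452 0.06099438] [-0.1321348   1.04905565  0.10355271]
14.0583 48.755333666691115 [ 0.29448772 -0.08799046  1.12676347]
14.925 [0.47528262 0.20256879 0.2130571 ]
718 rim c [0.4763 0.2022] off tcp [ 0.001  -0.0003] res -0.0004 0.0009
```

View pics/w6h.png

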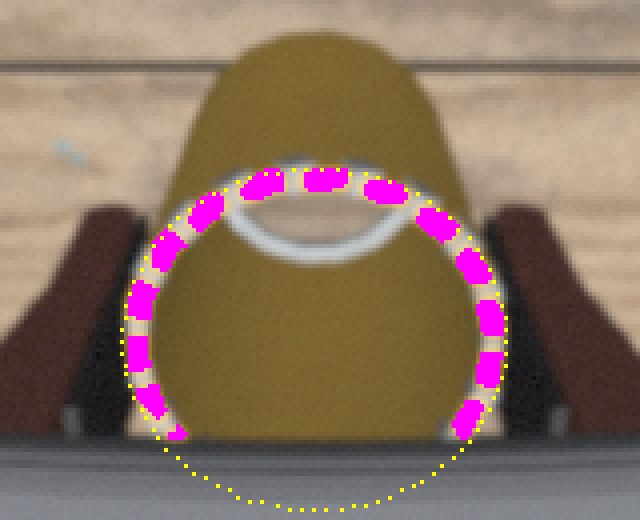

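```bash
python3 - <<'E'
from h import *
x,y=.6108,.0240
bot.move_linear([x,y,.215],feed=.25); bot.pause(.25); print(bot.get_clock(),bot.get_tool_pos())
bot.move_linear([x,y,.175],feed=.12); bot.pause(.1); print(bot.get_wrist_force(),bot.get_tool_pos())
z=lower(x,y,.175,.155,step=.004,fmax=5,feed=.06)
if z<=.1551: z=lower(x,y,.155,.120,step=.007,fmax=5,feed=.08)
if z<=.1201: lower(x,y,.120,.107,step=.003,fmax=5)
print(bot.get_clock(),bot.get_gripper_width()*88,bot.get_moment())
E
```

```text
16.2667 [0.61039401 0.02493525 0.21518596]
[ 0.56463624 -0.52893853 -0.13409142] [0.61140593 0.02405758 0.1758129 ]
lower stop z 0.155 [0.6106 0.024  0.1547] f [ 0.    0.76 -1.08] f0 -0.13 t 18.1
lower stop z 0.12 [0.6104 0.024  0.1194] f [-0.33  0.33 -1.31] f0 -1.08 t 19.35
lower stop z 0.108 [0.6118 0.0243 0.1104] f [-4.39  0.63 16.28] f0 -1.31 t 20.35
20.35 48.727318076076045 [ 0.24695103  0.78359394 -0.09024467]
```

```bash
python3 - <<'E'
from h import *
set_gripper(1.0); print(bot.get_clock(),bot.get_gripper_width())
bot.move_linear([.6108,.024,.18],feed=.25)
bot.move_pose([.60,.024,.28],Rdown(np.pi/2)); bot.pause(.1)
im,w=snap("w7"); print(bot.get_clock(),bot.get_tool_pos())
u,v=proj(w,[.612,.0237,.1],True).astype(int); print(u,v)
cv2.imwrite("pics/w7s.png",cv2.resize(im[v-60:v+60,u-70:u+70,::-1],None,fx=5,fy=5,interpolation=cv2.INTER_CUBIC))
hsv=cv2.cvtColor(im,cv2.COLOR_RGB2HSV); m=cv2.inRange(hsv,np.array((15,120,160)),np.array((35,255,255)))
vv,uu=np.nonzero(m); P=np.array([onplane(w,u,v,.135,True)[:2] for u,v in zip(uu,vv)]); d=np.hypot(*(P-S).T); P=P[(d<.033)&(d>.017)]
c,res=fitc(P,.024); print("yellow rim",len(P),c.round(4),res.mean().round(4),res.std().round(4))
E
```

```text
21.1167 1.0014743050922397
22.1917 [0.5988008  0.02395919 0.27764504]
258 188
yellow rim 248 [0.612 0.024] -0.0014 0.0017
```

View pics/w7s.png

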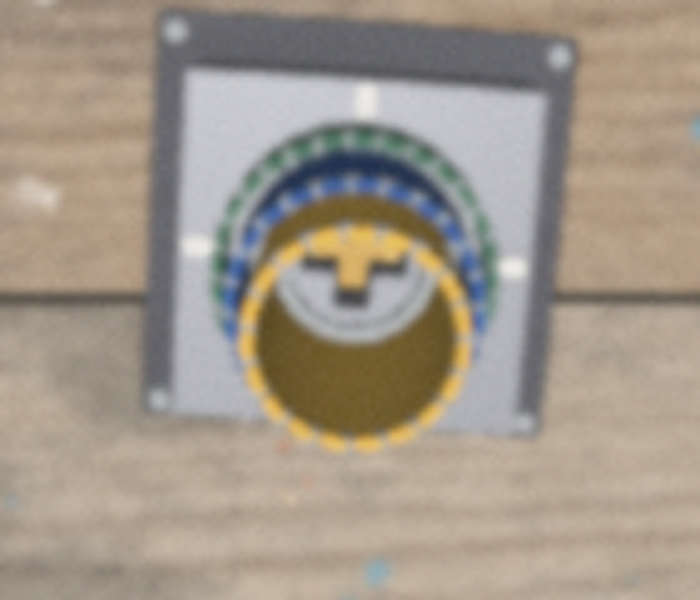

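View pics/w7.png

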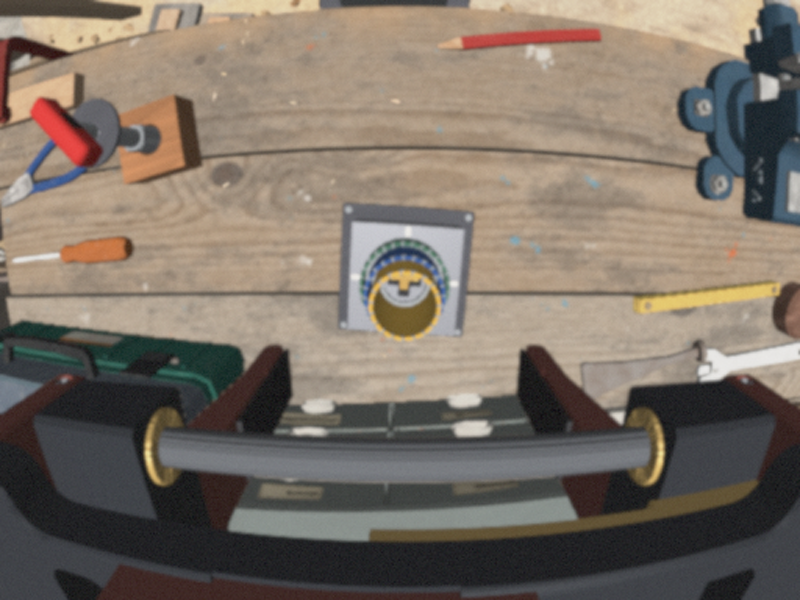

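```bash
python3 - <<'E'
from h import *
bot.move_pose([.49,-.215,.30],Rdown(np.pi/2)); bot.pause(.15)
im,w=snap("w8"); print(bot.get_clock(),bot.get_tool_pos(),(-w[1].T@w[2]).round(3))
hsv=cv2.cvtColor(im,cv2.COLOR_RGB2HSV); m=cv2.inRange(hsv,np.array((0,150,90)),np.array((6,255,255)))|cv2.inRange(hsv,np.array((172,150,90)),np.array((180,255,255)))
n,l,s,ce=cv2.connectedComponentsWithStats(m); print([(i,s[i].tolist()) for i in range(1,n) if s[i,4]>40])
E
```

```text
23.425 [ 0.49060727 -0.21399696  0.29976637] [ 0.421 -0.214  0.462]
[(12, [102, 75, 12, 46, 354]), (15, [432, 103, 55, 9, 273]), (17, [226, 143, 59, 56, 1207])]
```

View pics/w8.png

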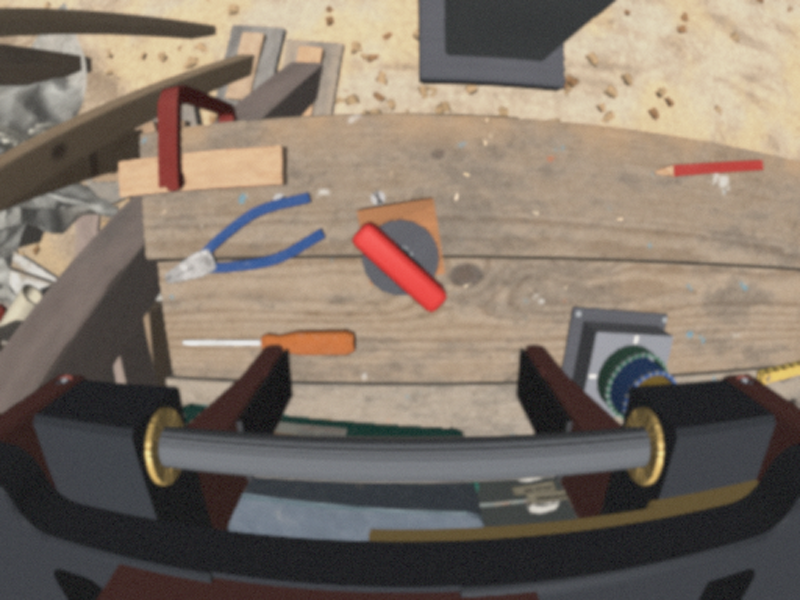

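```bash
python3 - <<'E'
from h import *
im,w=load("w8.npz")
hsv=cv2.cvtColor(im,cv2.COLOR_RGB2HSV)
for vmin in (90,170,200,215):
    m=cv2.inRange(hsv,np.array((0,150,vmin)),np.array((6,255,255)))|cv2.inRange(hsv,np.array((172,150,vmin)),np.array((180,255,255)))
    z=np.zeros_like(m); z[140:202,222:290]=m[140:202,222:290]; vv,uu=np.nonzero(z)
    if len(vv)<50: continue
    for zz in (.177,.165):
        P=np.array([onplane(w,u,v,zz,True)[:2] for u,v in zip(uu,vv)],np.float32)
        (c,wh,ang)=cv2.minAreaRect(P); d=P-P.mean(0); ev,V=np.linalg.eigh(d.T@d); b=V[:,1]
        print(vmin,zz,len(vv),np.round(c,4),np.round(wh,4),round(ang,2),"pca",P.mean(0).round(4),np.degrees(np.arctan2(b[1],b[0])).round(2))
# flange fit, dark grey disc at z=.133 ; wooden block
cv2.imwrite("pics/w8s.png",cv2.resize(im[115:210,210:310,::-1],None,fx=6,fy=6,interpolation=cv2.INTER_CUBIC))
E
```

```text
90 0.177 1207 [ 0.4733 -0.2167] [0.0696 0.0176] 46.6 pca [ 0.4728 -0.2172] 46.82
90 0.165 1207 [ 0.4755 -0.2168] [0.0726 0.0183] 46.6 pca [ 0.4749 -0.2173] 46.82
170 0.177 1100 [ 0.4739 -0.217 ] [0.0691 0.0158] 47.21 pca [ 0.4735 -0.2174] 47.16
170 0.165 1100 [ 0.4762 -0.2171] [0.072  0.0165] 47.21 pca [ 0.4757 -0.2175] 47.16
200 0.177 970 [ 0.4739 -0.217 ] [0.0679 0.0141] 47.22 pca [ 0.4735 -0.2174] 47.23
200 0.165 970 [ 0.4761 -0.2172] [0.0708 0.0146] 47.22 pca [ 0.4757 -0.2176] 47.23
215 0.177 856 [ 0.4738 -0.217 ] [0.0665 0.0128] 47.46 pca [ 0.4734 -0.2175] 47.17
215 0.165 856 [ 0.476  -0.2171] [0.0693 0.0133] 47.46 pca [ 0.4756 -0.2176] 47.17
```

View pics/w8s.png

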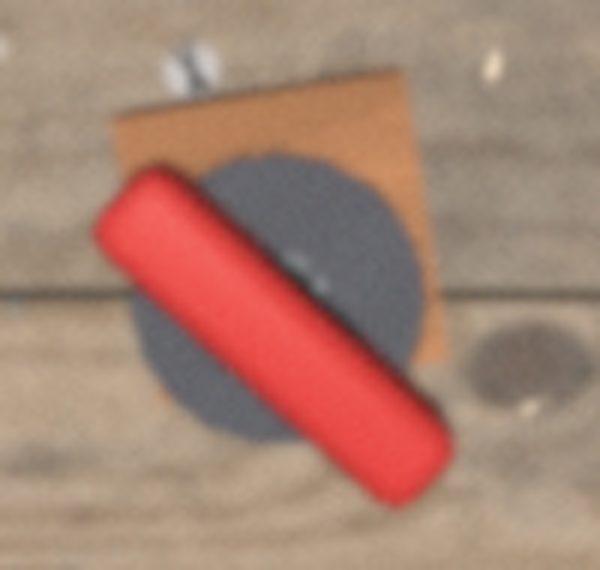

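```bash
python3 - <<'E'
from h import *
im,w=load("w8.npz")
hsv=cv2.cvtColor(im,cv2.COLOR_RGB2HSV)
m=cv2.inRange(hsv,np.array((90,10,60)),np.array((140,90,135))); z=np.zeros_like(m); z[138:192,228:284]=m[138:192,228:284]
z=cv2.morphologyEx(z,cv2.MORPH_OPEN,np.ones((2,2)))
cs,_=cv2.findContours(z,cv2.RETR_EXTERNAL,cv2.CHAIN_APPROX_NONE); cs=[c for c in cs if cv2.contourArea(c)>50]
h=cv2.convexHull(np.vstack(cs))[:,0]; P=np.array([onplane(w,u,v,.133,True)[:2] for u,v in h]); c,res=fitc(P,.028); print("flange",c,res.mean(),res.std())
print(cv2.minEnclosingCircle(P.astype(np.float32)))
g=lambda p,z:onplane(w,210+(p[0]+.5)/6-.5,115+(p[1]+.5)/6-.5,z,True)
print("flange by eye",g((278,297),.133))
q=[g(p,.042) for p in [(113,118),(403,68),(445,357)]]; print("block corners",np.round(q,4).tolist(),"centre",(q[0]+q[2])/2)
E
```

```text
flange [ 0.47697967 -0.21700234] -0.0026090736006064096 0.0016617175506596694
((0.4752649664878845, -0.21625222265720367), 0.02584480494260788)
flange by eye [ 0.4735087  -0.21694861  0.133     ]
block corners [[0.4452, -0.2565, 0.042], [0.4334, -0.1885, 0.042], [0.5025, -0.1775, 0.042]] centre [ 0.47385729 -0.21700439  0.042     ]
```

```bash
python3 - <<'E'
from h import *
x,y,a=.4738,-.2171,np.radians(47.1-90)
bot.move_pose([x,y,.22],Rdown(a)); bot.pause(.15); print(bot.get_clock(),bot.get_tool_pos(),bot.get_q())
bot.move_linear([x,y,.146],feed=.12); bot.pause(.1); print(bot.get_tool_pos(),bot.get_wrist_force())
set_gripper(0.0); bot.pause(.1); print(bot.get_clock(),bot.get_gripper_width()*88,bot.get_wrist_force(),bot.get_moment())
bot.move_linear([x,y,.20],feed=.08); print(bot.get_wrist_force())
bot.move_linear([x,y,.30],feed=.25); bot.pause(.1); print(bot.get_clock(),bot.get_tool_pos(),bot.get_wrist_force())
snap("w9")
E
```

```text
25.5583 [ 0.47387933 -0.21712137  0.22009993] [-4.52459067e-01  2.74515715e-01  1.86017516e+00 -1.39159034e-05
  1.00669227e+00  2.95998654e-01]
[ 0.47445949 -0.21742104  0.14686446] [ 0.11897401 -0.27066829  0.78186242]
27.6 17.388976328802332 [-0.44889595  0.23447084  0.13106624] [-0.08335468  0.10656531 -0.03265326]
[-0.02546676  0.45215272 -3.24080763]
29.075 [ 0.47248632 -0.21647688  0.29757213] [-0.49458734 -0.62583197 -2.9310171 ]
```

View pics/w9.png

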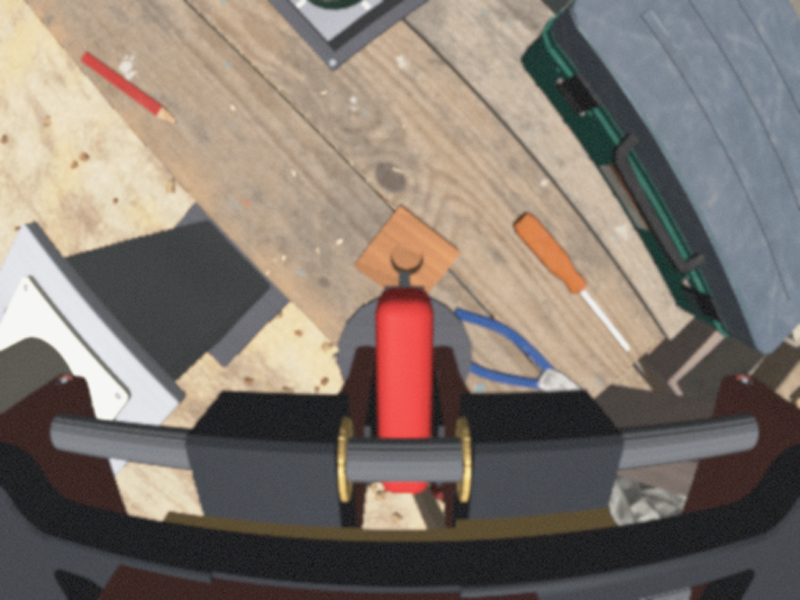

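```bash
python3 - <<'E'
from h import *
im,w=load("w9.npz"); K,R,t=w
C=-R.T@t; E=bot.get_ee_rot(); T=C-E@np.array([-7.8e-5,-.1623,.0699]); print(T, bot.get_tool_pos())
s=1/.64
zt=E[:,2]
for nm,p in [("low end",T+[0,0,-.138]),("rib end",T+[0,0,-.138]+zt*.013),("rib end z60",T+[0,0,-.078]+zt*.013),("flange front",T+[0,0,-.013]+zt*.028),("bar end top",T+[0,0,.031]+zt*.036),("flange left",T+[0,0,-.013]-E[:,0]*.028)]:
    print(nm,(proj(w,p,True)*s).round(1))
cv2.imwrite("pics/w9s.png",cv2.resize(im[150:260,205:310,::-1],None,fx=5.4,fy=5.4,interpolation=cv2.INTER_CUBIC))
E
```

```text
[ 0.47377571 -0.21621574  0.29758986] [ 0.47256845 -0.21651721  0.29760611]
low end [404.8 287.9]
rib end [404.9 268.7]
rib end z60 [404.6 289.8]
flange front [404.2 290.9]
bar end top [403.7 299.5]
flange left [335.6 357.8]
```

View pics/w9s.png

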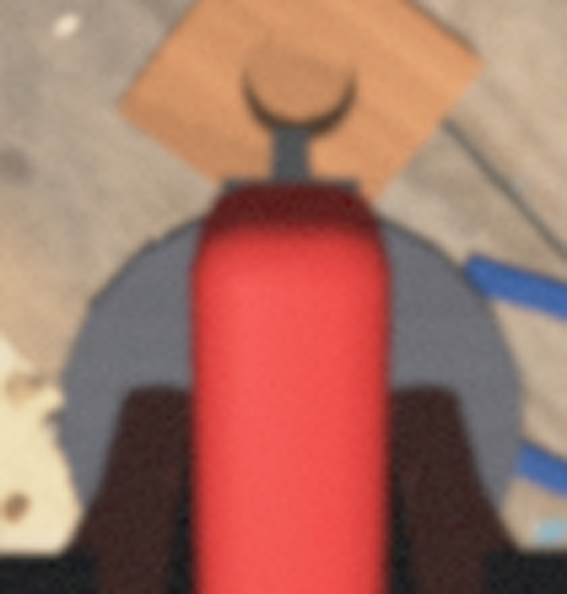

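```bash
python3 - <<'E'
from h import *
a=np.pi/2+SA; x,y=.6118,.0237
bot.move_pose([x,y,.31],Rdown(a)); bot.pause(.4); print(bot.get_clock(),bot.get_tool_pos().round(4),bot.get_q().round(3))
E=bot.get_ee_rot(); print("ang",np.degrees(np.arctan2(E[1,0],E[0,0])))
im,w=snap("w10"); K,R,t=w; s=1/.64
print((-R.T@t).round(4)); T=bot.get_tool_pos(); 
print("low end",proj(w,T+[0,0,-.138],True)*s,"rib",proj(w,T+[0,0,-.1345]+E[:,2]*.013,True)*s, "socket",proj(w,[.612,.0237,.045],True)*s)
E
```

```text
31.0917 [0.6118 0.0235 0.3101] [ 0.019  0.319  1.574 -0.     1.248 -1.485]
ang 86.19114348253179
[0.542  0.0279 0.4724]
low end [404.14764224 288.64562483] rib [404.15876487 270.39914944] socket [404.24881078 257.95270557]
```

View pics/w10.png

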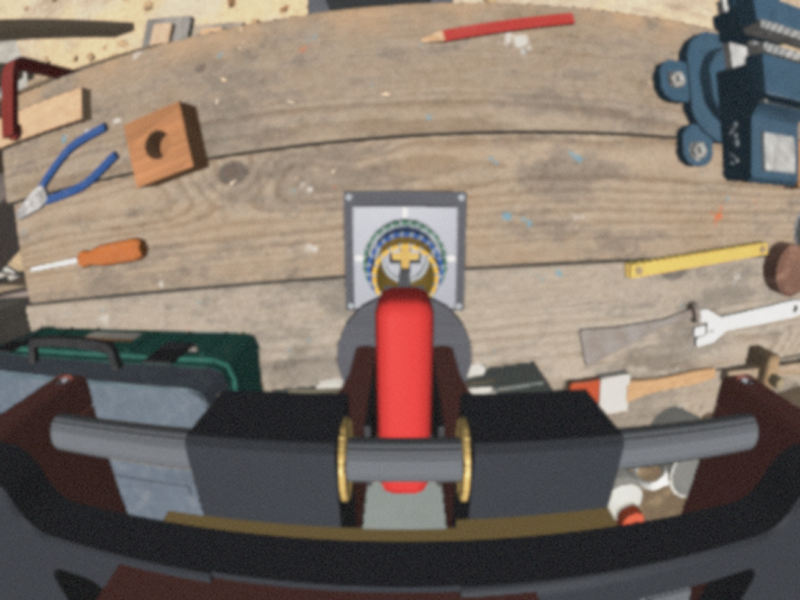

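```bash
python3 - <<'E'
from h import *
x,y=.6118,.0237
bot.move_linear([x,y,.265],feed=.1); print(bot.get_wrist_force().round(2),bot.get_tool_pos().round(4))
z=lower(x,y,.265,.225,step=.01,fmax=5,feed=.08)
if z<=.2251:
    z=lower(x,y,.225,.192,step=.008,fmax=5,feed=.07)
    if z<=.1921:
        bot.pause(.2); print("settled",bot.get_tool_pos().round(4),bot.get_wrist_force().round(2))
        lower(x,y,.192,.172,step=.002,fmax=5,feed=.04)
print(bot.get_gripper_width()*88,bot.get_moment().round(3))
E
```

```text
[ 0.56 -0.69 -1.54] [0.612  0.0237 0.2651]
lower stop z 0.225 [0.6113 0.0237 0.2242] f [-0.42  0.32 -3.24] f0 -1.54 t 32.8417
lower stop z 0.192 [0.6119 0.0237 0.1921] f [-0.62  0.4  -2.26] f0 -3.24 t 34.1583
settled [0.6119 0.0237 0.1921] [ 0.03  0.3  -3.23]
lower stop z 0.172 [0.6117 0.0237 0.1718] f [-0.24 -0.51 -3.05] f0 -3.23 t 36.8583
17.491224772549117 [ 0.017 -0.001 -0.026]
```

```bash
python3 - <<'E'
from h import *
x,y=.6118,.0237
z=.172
while z>.1445:
    z-=.002; bot.move_linear([x,y,z],feed=.04); f=bot.get_wrist_force(); T=bot.get_tool_pos()
    print(round(z,4),T.round(4),f.round(2))
    if f[2]>20: break
bot.pause(.3); print(bot.get_clock(),bot.get_tool_pos().round(4),bot.get_wrist_force().round(2),bot.get_moment().round(3),bot.get_gripper_width()*88)
E
```

```text
0.17 [0.6117 0.0237 0.1698] [-0.12  0.27 -2.11]
0.168 [0.6117 0.0237 0.1678] [ 0.24  0.17 -2.36]
0.166 [0.6117 0.0237 0.1658] [-0.05  0.37 -2.37]
0.164 [0.6121 0.0237 0.1644] [0.17 1.29 1.95]
0.162 [0.6121 0.0237 0.1623] [-0.08  0.28  2.57]
0.16 [0.6121 0.0237 0.1602] [ 0.18 -0.31  3.64]
0.158 [0.6121 0.0237 0.1581] [ 0.08 -0.46  4.69]
0.156 [0.6121 0.0237 0.1563] [-0.27 -0.43  5.72]
0.154 [0.6121 0.0237 0.1544] [-1.26 -0.16  7.44]
0.152 [0.6124 0.0237 0.153 ] [-0.08 -0.54  9.43]
0.15 [0.6134 0.0237 0.1528] [-4.34  0.57 20.28]
39.9083 [0.6134 0.0237 0.1528] [-3.97  0.49 21.78] [-0.102  0.719  0.062] 17.842569630363897
```

```bash
python3 - <<'E'
from h import *
im,w=snap("w11")
a=eyes.capture("scene")[:,:,::-1]; b=eyes.capture("top")[:,:,::-1]
u,v=proj(cam("scene"),[.612,.024,.12]).astype(int); A=cv2.resize(a[v-45:v+45,u-45:u+45],(390,390),interpolation=cv2.INTER_CUBIC)
u,v=proj(cam("top"),[.55,.02,.12]).astype(int); B=cv2.resize(b[v-45:v+45,u-45:u+45],(390,390),interpolation=cv2.INTER_CUBIC)
cv2.imwrite("pics/fin.png",np.hstack([A,B])); print(bot.get_clock(),bot.get_wrist_force().round(2))
cv2.imwrite("pics/w11s.png",cv2.resize(im[130:280,190:330,::-1],None,fx=4,fy=4,interpolation=cv2.INTER_CUBIC))
E
```

```text
40.0583 [-3.79 -0.16 20.29]
```

View pics/w11s.png

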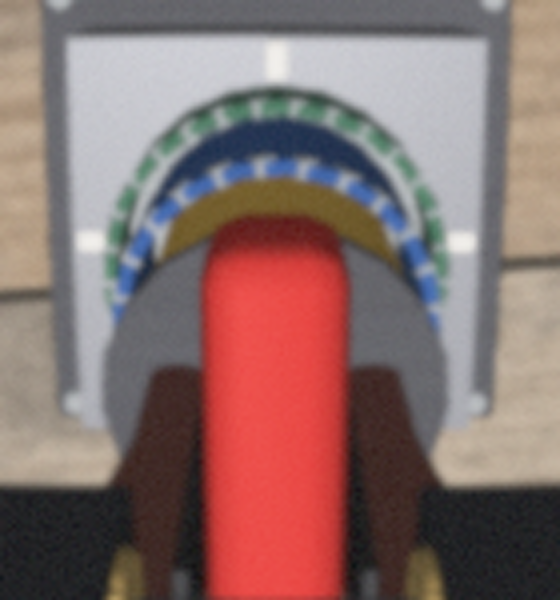

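View pics/fin.png

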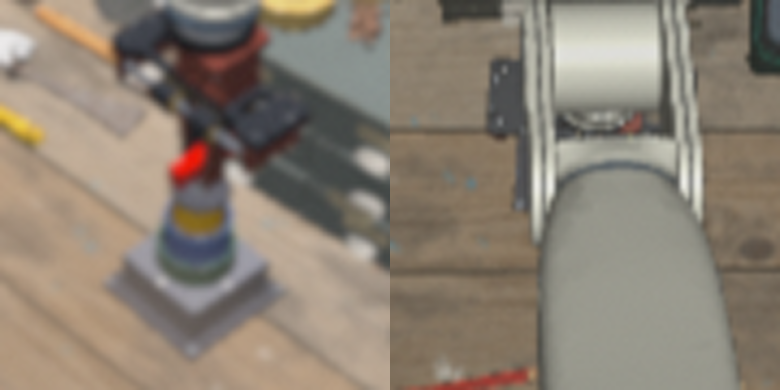

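View pics/w11.png

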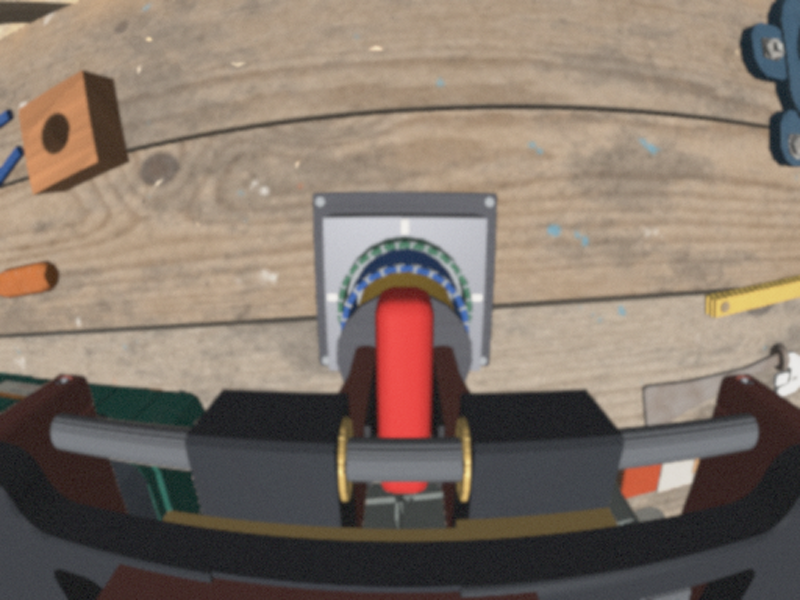

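```bash
python3 - <<'E'
from h import *
print(bot.get_clock(),bot.get_tool_pos().round(4),bot.get_wrist_force().round(2),abs(bot.get_qvel()).max())
sign_off()
E
```

```text
40.0583 [0.6134 0.0237 0.1528] [-3.79 -0.16 20.29] 0.002239574244399637
the job is handed in; nothing more can be done
```

I packed the set and handed the job in at 40.1 s of the 72 s allowed. The system gives no verdict, so what follows is from my own checks.

- **Saws:** The blue saw went down in the green one and the yellow saw down in the blue one. Both touched bottom within about 1 mm of the expected height. After I let go, their rims measured within about 1.5 mm of the stand's centre.
- **Arbor:** I turned it so its handle lay square to the stand's slots. It slid into the socket with no resistance down to 11 mm, then met the spring at the expected height. The force rose sharply when the flange reached the yellow saw's rim, with the tool at z = 0.1528 (expected 0.153).
- **Final state:** The arm is at rest and still gripping the handle, pressing down with about 20 N on the wrist sensor. The last wrist picture shows the flange square on the nested saws.
- **Loose tools:** I kept clear of them, and those visible in the last pictures look untouched. I did not measure their positions again, and the cork sanding block was not in those views.
- **Small disagreements:** Under the final push the tool drifted about 1.6 mm in x, with a side force of about 4 N. The jaws read 48.8 mm on the 50 mm yellow saw. A first automatic circle fit on the blue saw and one on the arbor's flange were bad. I redid the blue one, and for the arbor used the handle and wooden block positions, which agreed with each other.
- **Not measured directly:** I could not read the spring plate; I inferred its position from the tool height and force.

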